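# Open the snap-tab paint box

### The job

Open the paint box without picking anything up: with a fingertip press the snap tab at its side all the way down, where it stays, then push the released cover by its rib off the paint pans, along to the end stop of the bare cover rest. Only push the cover, never lift it, and leave the jars and everything else on the table where they are.

Things in the scene. Friction and masses are not known exactly. Their poses are not given: they have to be found in the camera images.
- paint_box: White plastic paint box fixed to the table, 92 mm (x) by 202 mm (y from -104 to +98). Origin on the table top, z up. The -y half holds paint pans under the cover; side walls there are 39.5 mm high, with lips 72 mm apart over the cover's side edges; end wall 36 mm high. The +y half is the bare cover rest. The cover slides level along +y onto it, over the pressed tab's bar.
- end_stop (a point): Middle of the inner top edge of the end stop, a wall 42 mm high closing the cover rest; at y = +94 mm in the box's frame. The rest (box y from 0 to 94 mm) is a flat floor 30 mm above the table, between side walls 37 mm high without lips.
- cover: Loose flat grey plastic cover, 80 (x) by 84 mm (y), 5 mm thick, about 90 g, axes along the box's. Origin: centre of its underside. Starts at x = 0, y = -56, z = 30 mm in the box's frame, blocked by the raised tab bar; against the end stop it is at y = +52 mm (108 mm of travel). Once released, little force (about 1 N) moves it.
- cover_rib (a point): Middle of the top of the cover's push rib, which stands across the middle of the cover: 50 mm long (x), 8 mm thick (y), 14 mm high above the plate; 19 mm above the cover's origin, 49 mm above the table. Push it from its -y side.
- tab_pad (a point): Centre of the top of the snap tab's press pad: grey, 28 x 28 mm, beside the box at x = -70, y = -7 mm in its frame; 55 mm above the table with the tab fully up, 41 mm fully down. From it a bar 10 mm thick runs across the box in front of the cover (y from -12 to -2 mm), its top at 41 mm when up, at 27 mm (below the cover) when down.
- snap_tab (a joint): Downward travel of the snap tab in m: 0 fully up, 0.014 fully down (bottom stop). It resists with about 5 N of friction and stays where it is left (no spring return). The cover is released only when it is past about 0.012; it may start up to 0.003 down.
- jar_a: Paint jar, 38 mm across, 42 mm tall, standing near the box on its +x side; origin under its centre. Leave alone.
- jar_b: A second such paint jar on the box's +x side. Leave alone.
- jar_c: A third such paint jar, on the box's -x side, near the rest. Leave alone.
- spoon: Wooden spoon, 210 mm, lying beyond the box. Leave alone.
- brush: Brush, 190 mm, lying to the right. Leave alone.
- phone: Black phone, 150 x 74 x 9 mm, lying to the right. Leave alone.
- mug: White mug, 78 mm across, 90 mm tall, standing to the left. Leave alone.
Mind the look-alikes: they are no part of the job. Of the things like the paint_box, leave any that is turquoise; of the rest the larger one is meant.

How it is judged:
By the outcome, as a careful person would: the job done as asked, in the order asked, and still so for the second after the job is handed in, with the robot touching nothing.
It also fails if it takes over 40 s, if anything falls off the work surface, if the arm or the gripper's body presses on something with over 40 N, if the wrist force passes 120 N, or if a joint passes its speed limit or range.

### The arm

A 6-joint arm with a two-finger parallel gripper is mounted at the origin on the work surface. World frame = base frame: x ahead of the robot, y to its left, z up, the work surface at z = 0. Lengths are in mm, angles in rad, forces in N, time in s.
With the tool pointing down it reaches from about 275 to 1000 mm from the base axis. Payload 8.4 kg.
Tool frame: the origin (TCP) lies between the finger pads; the fingertips stand 11 mm ahead of it and the grasp point (between the pads) lies 8 mm behind it; z points along the fingers, y is the direction in which the jaws open and shut (so a half turn about z gives the same grasp; the last joint's range is limited). The gripper opens to 85 mm and grips with 20 to 120 N. Pads are 22 mm wide; open, the fingers measure 114 mm over their backs; the gripper's body (76 mm by 85 mm) begins 54 mm behind the grasp point. The pads swing forward as they close: fully open they stand 13 mm farther back than shut.
Start: joints at [-1.158, 0.353, 1.633, -0, 1.155, -0.002], TCP at [251.878, -572.001, 242.281] pointing down, gripper open.
Joint ranges: [-2.63, 2.63], [-0.92, 2.1], [0.06, 2.66], [-1.3, 4.44], [0, 2.69], [-3.02, 3.02]. Speed limits (rad/s): [2.22, 2.22, 2.79, 3.14, 3.14, 3.14].

### API

Orientations are given as [roll, pitch, yaw] about the fixed x, y, z axes, in that order (R = Rz(yaw) Ry(pitch) Rx(roll)).
In Python, from rig import r, eyes gives the robot as it stands. The module is installed in compiled form; this text tells all that it offers.
- The arm moves only by the tool servo_tool, never from a script. Its argument "rows" is a list of rows, each a list of 3 entries, a list of its own where there are three numbers: the shift along the world's x, y, z in cm, then the turn about the world's z in rad, then the finger opening in cm, from 0 to 8.54. A call has 1 to 5 rows; each row shifts and turns the commanded pose from where the row before left it; what a row does not reach is not made up. A row lasts 1/12 s, in which the tool goes at most 41.7 mm and 7.16 degrees, less where a joint would pass 70% of its speed; a pose out of reach is approached as far as the arm can. A call is refused whole if a number of a shift passes 4.17 or a number of a turn 0.125, either way. A call with a gripper value outside its range is refused whole. The fingers move at their own pace and stop on an object; "squeeze" is the grip in N (left out, the last holds). Time passes only in rows, so rows that do not move let the fingers close. It gives the time, the measured TCP pose, the force and the opening at its end, in the units of the state.
- r.sense(): the state, without advancing time (a new reading comes with each control period).
- eyes.grab_frame(name): name is "scene" or "top" or "wrist"; returns a dict with "frame" (480x640x3 uint8, red, green, blue), "depth" (480x640 float32, mm along the optical axis (not along the pixel's ray), 0 where there is no reading), "vertical_fov" (degrees; the focal length in pixels is half the picture's height over the tangent of half this angle, whatever the lens; pixels are square), "cx", "cy" (the principal point, pixels), "D" ([k1, k2, p1, p2, k3] as OpenCV has them; the pictures are not rectified), "camera_from_world" (4x4, takes a point from world to camera coordinates); the wrist camera has in their place "hand_eye" (4x4, takes a point from camera to tool coordinates, whose origin is the TCP and whose axes are the flange's). Camera axes: x right, y down, z forward; pixel columns grow to the right and rows downward; lengths in mm; the calibration is good to about 2 mm. A picture is of the moment at which its call begins: read the wrist's pose just before it.
- r.sign_off(): hands the job in, once; it reports no verdict.
The state is a dict: "clock": time; "qpos": joint angles; "qvel": joint speeds; "joint_efforts": joint torques, N m; "eef_pos": TCP position; "tcp_rot": TCP orientation; "contact_force": force on the tool from outside, world axes, zero at the start; "wrist_torque": the same for the moment, N m; "opening": opening from 0.0 (shut) to 1.0 (fully open).
Only numpy, scipy, OpenCV 4.12 (cv2) and the standard library are available. Lean on these libraries where they do the work, as an engineer would, in place of code of your own. Each camera call takes 0.05 s, during which the arm holds its last target.

## Working session

There is one attempt and no reset: what is moved stays moved. The work goes in short steps, Python scripts to look and compute and a tool call to move; the robot and the scene stay as the last step left them, time stands still between calls to the robot, and variables do not carry over. Pictures are saved under pics/ and viewed, and the job is handed in when it is done.

Besides the shell and the picture viewer there is one more tool, called after "Request:" as name(argument=value, ...) on one line, values as JSON. servo_tool: Moves the arm, as the interface text tells. Its arguments: {"type":"object","properties":{"rows":{"type":"array"},"squeeze":{"type":"number"}},"required":["rows"]}

```bash
mkdir -p pics; cat > h.py <<'E'
import numpy as np,cv2
from rig import r,eyes
def grab(n,fn):
    d=eyes.grab_frame(n); cv2.imwrite('pics/'+fn,d['frame'][:,:,::-1]); return d
def K(d):
    f=240/np.tan(np.radians(d['vertical_fov'])/2); return np.array([[f,0,d['cx']],[0,f,d['cy']],[0,0,1.]])
def pix(d,uv,z):
    p=cv2.undistortPoints(np.array(uv,float).reshape(-1,1,2),K(d),np.array(d['D'],float)).reshape(-1,2)
    T=np.array(d['camera_from_world']);R=T[:3,:3];c=-R.T@T[:3,3]
    ray=np.c_[p,np.ones(len(p))]@R
    return c+ray*((z-c[2])/ray[:,2])[:,None]
def proj(d,X):
    T=np.array(d['camera_from_world']);return cv2.projectPoints(np.array(X,float).reshape(-1,1,3),cv2.Rodrigues(T[:3,:3])[0],T[:3,3],K(d),np.array(d['D'],float))[0].reshape(-1,2)
E
python3 - <<'E'
from h import *
print(r.sense())
for n in('top','scene'):
    d=grab(n,n+'0.png'); np.save(n+'0.npy',d,allow_pickle=True)
    print(n,d['camera_from_world'],d['vertical_fov'],d['D'])
E
```

```text
{'clock': 0.0, 'qpos': array([-1.15840226e+00,  3.53621427e-01,  1.63415378e+00, -1.95618925e-06,
        1.15523787e+00, -2.40282441e-03]), 'qvel': array([-8.97087421e-04,  7.12148320e-04,  1.13034168e-03, -5.76719806e-04,
        3.61981236e-04, -1.06376373e-05]), 'joint_efforts': array([ 2.41648086e-03, -6.05246902e+01, -3.42061508e+01,  1.22931265e-04,
        9.46891465e-03, -4.33477646e-05]), 'eef_pos': array([ 251.68156213, -571.5567908 ,  241.56997091]), 'tcp_rot': array([-3.14017222e+00, -1.62446914e-06,  4.14797685e-01]), 'contact_force': array([ 0.78243791, -0.12508916,  0.3616997 ]), 'wrist_torque': array([-0.01875133, -0.03740263,  0.00276902]), 'opening': 0.9977870842798022}
top [[ 1.23548926e-02 -9.99697843e-01  2.12503837e-02 -2.68974622e+01]
 [-9.83405368e-01 -1.59949715e-02 -1.80715363e-01  5.35134984e+02]
 [ 1.81000658e-01 -1.86650225e-02 -9.83305842e-01  1.26172131e+03]
 [ 0.00000000e+00  0.00000000e+00  0.00000000e+00  1.00000000e+00]] 44.70768100632279 [-0.07322552  0.          0.          0.          0.        ]
scene [[-8.88726811e-01  4.58427548e-01 -2.97289426e-03  5.10167247e+02]
 [ 2.76023959e-01  5.29911438e-01 -8.01875702e-01 -8.26594265e+01]
 [-3.66026541e-01 -7.13469026e-01 -5.97483489e-01  1.13294364e+03]
 [ 0.00000000e+00  0.00000000e+00  0.00000000e+00  1.00000000e+00]] 54.32493005594297 [-0.07680169  0.          0.          0.          0.        ]
```

View pics/top0.png

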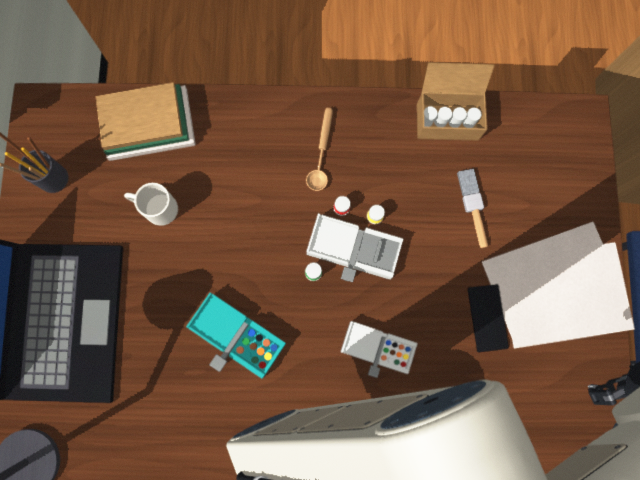

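View pics/scene0.png

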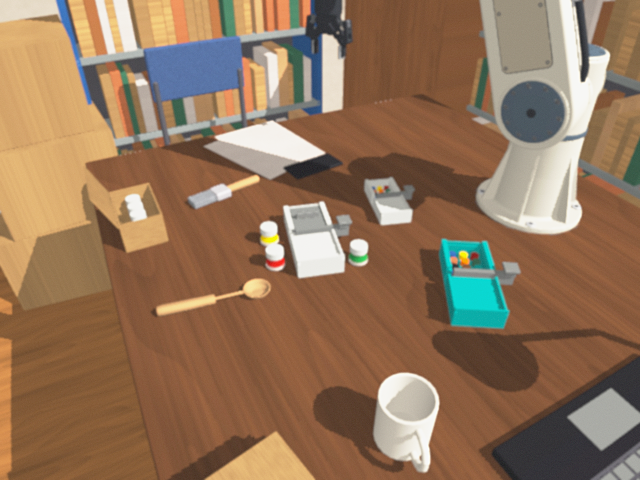

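The target is the larger white box, at about (355,247) in the top view. Its grey cover is on the right half, the pad is at (349,274), and the three jars are at (342,205), (375,214) and (313,272). I'll zoom in for the corners.

```bash
python3 - <<'E'
from h import *
im=cv2.imread('pics/top0.png')[190:300,290:420]
cv2.imwrite('pics/topz.png',cv2.resize(im,None,fx=6,fy=5.4545,interpolation=cv2.INTER_CUBIC)[:600] if 0 else cv2.resize(im,None,fx=5,fy=5,interpolation=cv2.INTER_CUBIC))
im=cv2.imread('pics/scene0.png')[190:290,240:380]
cv2.imwrite('pics/scz.png',cv2.resize(im,None,fx=5,fy=5,interpolation=cv2.INTER_CUBIC))
E
```

```text
(no output)
```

View pics/topz.png

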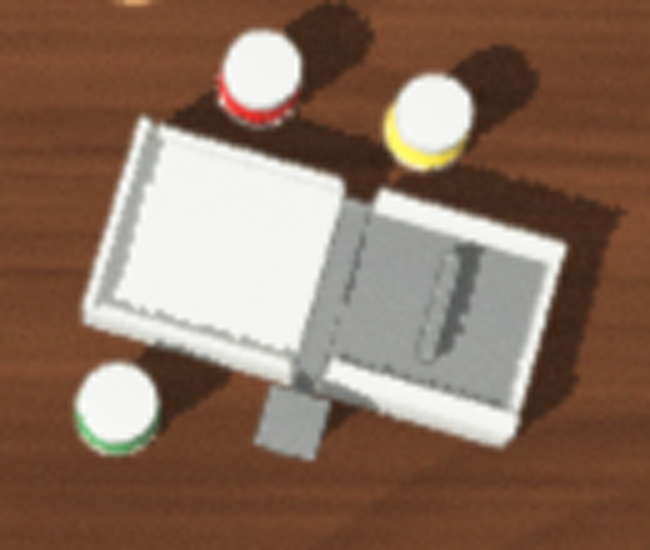

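View pics/scz.png

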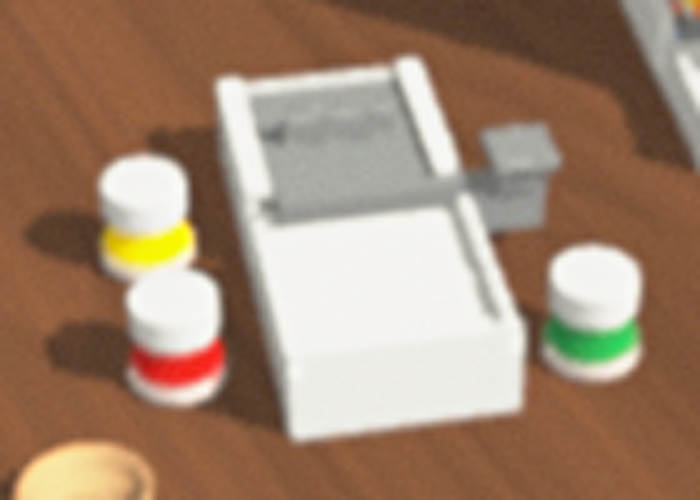

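```bash
python3 - <<'E'
from h import *
from scipy.optimize import least_squares
ds={n:np.load(n+'0.npy',allow_pickle=True).item() for n in('top','scene')}
z=lambda n,x,y:((x+.5)/5-.5+(290 if n=='top' else 240),(y+.5)/5-.5+190)
P=[('top',(46,98,42),143,118),('top',(-46,98,42),85,308),('top',(46,-104,39.5),566,242),('top',(-56,-21,55),257,0) ][:3]
P+=[('top',(-56,7,55),274,387),('top',(-56,-21,55),330,402),('top',(-84,-21,55),316,460),('top',(-84,7,55),255,442)]
P+=[('scene',(46,98,42),290,353),('scene',(-46,98,42),523,322),('scene',(46,-104,39.5),220,80),('scene',(-46,-104,39.5),418,58),('scene',(46,98,0),295,438),('scene',(-46,98,0),522,410)]
P+=[('scene',(-84,-21,55),548,124),('scene',(-84,7,55),560,165),('scene',(-56,7,55),497,178),('scene',(-56,-21,55),483,133)]
def W(p,X):
    c,s=np.cos(p[2]),np.sin(p[2]); return np.array([p[0]+c*X[0]-s*X[1],p[1]+s*X[0]+c*X[1],X[2]-(p[3] if X[2]==55 else 0)])
def res(p): return np.concatenate([proj(ds[n],W(p,X))[0]-z(n,a,b) for n,X,a,b in P]+[[p[3]*.1]])
x=least_squares(res,[pix(ds['top'],[(355,247)],40)[0][0],pix(ds['top'],[(355,247)],40)[0][1],1.3,0],loss='soft_l1').x
print(x); print(np.round(res(x)[:-1].reshape(-1,2),1))
for w in [0]:
  print('alt top only/scene only')
  for n0 in('top','scene'):
    f=lambda p:np.concatenate([proj(ds[n],W(p,X))[0]-z(n,a,b) for n,X,a,b in P if n==n0]+[[p[3]*.3]])
    print(least_squares(f,x,loss='soft_l1').x)
for X in[(-70,-7,55),(0,-56,49),(0,52,49),(0,94,42)]: print(X,W(x,X))
np.save('box.npy',x)
# jars
for px in[(262,68),(435,113),(118,402)]: print('jar',pix(ds['top'],[z('top',*px)],42))
# depth check pad/rib
d=ds['top']
for px in[(290,425),(435,300),(400,290),(220,220)]:
    u,v=z('top',*px);Z=d['depth'][int(round(v)),int(round(u))]
    T=np.array(d['camera_from_world']);p=cv2.undistortPoints(np.array([[[u,v]]]),K(d),np.array(d['D'],float))[0,0]
    print(np.linalg.inv(T)@np.r_[p*Z,Z,1])
E
```

```text
[542.09830377 -96.34534282 -37.97615226   4.7022598 ]
[[-0.4  0.2]
 [-0.5  0.2]
 [-0.1  0.7]
 [-0.6 -0.4]
 [ 0.3  0.2]
 [-0.4  0.5]
 [-0.3  0.5]
 [-0.   0.2]
 [ 0.2  0.4]
 [-0.4 -0.3]
 [-0.1 -0.3]
 [-0.3 -0.3]
 [-0.3 -0.9]
 [-0.8  0.6]
 [ 0.1 -0.3]
 [-0.3 -1.3]
 [-0.5  0.3]]
alt top only/scene only
[542.5085771  -96.82563471 -37.97490057   0.68317314]
[542.03154665 -95.25625874 -37.97983141   3.63635336]
(-70, -7, 55) [472.85289413 -83.93271845  50.2977402 ]
(0, -56, 49) [ 526.78173718 -150.21001387   49.        ]
(0, 52, 49) [556.3208299  -46.32814827  49.        ]
(0, 94, 42) [567.80825485  -5.92964498  42.        ]
jar [[638.15553131 -69.92851645  42.        ]]
jar [[ 618.37796579 -149.36853095   42.        ]]
jar [[482.6283781   -6.12574971  42.        ]]
[472.1384966  -82.72922076  51.31893544   1.        ]
[ 529.611147   -147.70014829   51.80101946    1.        ]
[ 536.24625126 -133.30268756   39.1105026     1.        ]
[568.96956447 -51.69419981  30.93141587   1.        ]
```

Request:
servo_tool(rows=[[[1.5,3.3,0],0.11,0],[[1.5,3.3,0],0.11,0],[[1.5,3.3,0],0.11,0],[[1.5,3.3,0],0.11,0],[[1.5,3.3,0],0.11,0]], squeeze=40)

```text
clock: 0.52
eef_pos: [327.0, -405.3, 241.9]
tcp_rot: [-3.141, -0.0, 0.97]
contact_force: [1.0, 0.2, 0.5]
opening: 0.299
```

Request:
servo_tool(rows=[[[1.5,3.3,0],0.11,0],[[1.5,3.3,0],0.11,0],[[1.5,3.3,0],0.11,0],[[1.5,3.3,-1],0,0],[[1.5,3.3,-1],0,0]])

```text
clock: 0.93
eef_pos: [402.5, -240.5, 222.4]
tcp_rot: [3.14, 0.0, 1.295]
contact_force: [0.9, -0.7, -0.6]
opening: -0.001
```

Request:
servo_tool(rows=[[[1.5,3.3,-1],0,0],[[1.5,3.3,-1],0,0],[[1.5,3.3,-2],0,0],[[1.5,3.3,-2],0,0],[[0,0,0],0,0]])

```text
clock: 1.35
eef_pos: [461.8, -105.0, 159.2]
tcp_rot: [-3.138, -0.001, 1.298]
contact_force: [-1.1, 0.2, 0.4]
opening: -0.0
```

```bash
python3 - <<'E'
from h import *
s=r.sense(); d=grab('wrist','w1.png'); d['s']=s; np.save('w1.npy',d,allow_pickle=True); print(s['eef_pos'],s['tcp_rot'],d['hand_eye'])
d=grab('top','t1.png')
E
```

```text
[ 461.80787712 -104.99432887  159.23976796] [-3.13757789e+00 -1.38524460e-03  1.29804963e+00] [[ 6.45244817e-04 -9.66182293e-01 -2.57859185e-01  6.37201748e+01]
 [ 9.99999022e-01  9.43373281e-04 -1.03244868e-03 -2.66200447e-01]
 [ 1.24079110e-03 -2.57858267e-01  9.66181957e-01 -1.31335359e+02]
 [ 0.00000000e+00  0.00000000e+00  0.00000000e+00  1.00000000e+00]]
```

View pics/w1.png

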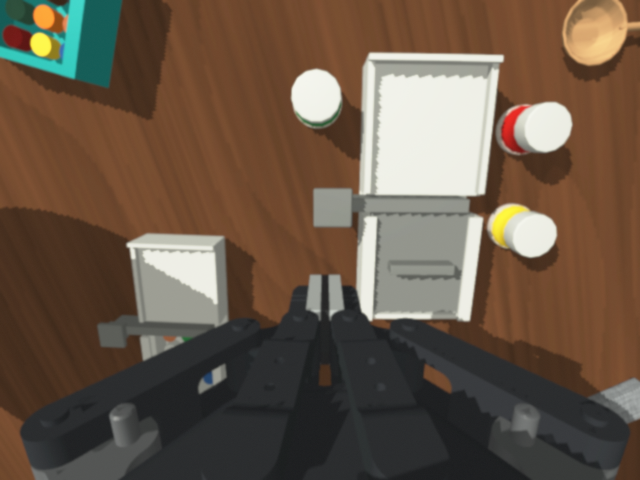

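The wrist view shows the pad from (313,189) to (352,227), the rib from (390,261) to (455,275), and the end stop's inner top edge near y≈62. I'll cross-check the pose from these.

```bash
python3 - <<'E'
from h import *
from scipy.spatial.transform import Rotation as Ro
d=np.load('w1.npy',allow_pickle=True).item();s=d['s']
M=np.eye(4);M[:3,:3]=Ro.from_euler('xyz',s['tcp_rot']).as_matrix();M[:3,3]=s['eef_pos']
d['camera_from_world']=np.linalg.inv(M@np.array(d['hand_eye']))
x=np.load('box.npy');c,sn=np.cos(x[2]),np.sin(x[2])
def show(n,uv,z):
    p=pix(d,[uv],z)[0]; q=p[:2]-x[:2]; print(n,p.round(1),'box',np.round([c*q[0]+sn*q[1],-sn*q[0]+c*q[1]],1))
show('pad',(332.5,207.5),52);show('pad55',(332.5,207.5),55)
show('rib L',(390,264),49);show('rib R',(455,265),49)
show('stop +x',(503,57),42);show('stop -x',(368,55),42)
p=pix(d,[(313,189),(351,188),(352,226.5),(314,227)],52);print([np.linalg.norm(p[i]-p[(i+1)%4]).round(1) for i in range(4)])
Z=d['depth'][200:215,325:340];T=d['camera_from_world'];pp=cv2.undistortPoints(np.array([[[332.,207.]]]),K(d),np.array(d['D'],float))[0,0];zz=np.median(Z);print((np.linalg.inv(T)@np.r_[pp*zz,zz,1]))
E
```

```text
pad [472.4 -85.   52. ] box [-70.2  -8.2]
pad55 [472.4 -84.5  55. ] box [-70.2  -7.7]
rib L [ 503.2 -139.5   49. ] box [-25.7 -52.1]
rib R [ 551.2 -153.7   49. ] box [ 24.5 -52.7]
stop +x [612.1 -17.1  42. ] box [45.7 95.3]
stop -x [522.9   8.   42. ] box [-47.   95.1]
[np.float64(27.1), np.float64(28.1), np.float64(27.8), np.float64(27.8)]
[472.14755487 -84.33548738  53.434717     1.        ]
```

Request:
servo_tool(rows=[[[1.07,2.07,0],0,0],[[0,0,-3],0,0],[[0,0,-3],0,0],[[0,0,-2],0,0],[[0,0,0],0,0]])

```text
clock: 1.87
eef_pos: [470.1, -90.0, 79.7]
tcp_rot: [-3.137, 0.001, 1.294]
contact_force: [-0.8, 0.4, 0.7]
opening: 0.001
```

Request:
servo_tool(rows=[[[0,0,0],0,0],[[0,0,-0.3],0,0],[[0,0,-0.3],0,0],[[0,0,0],0,0]])

```text
clock: 2.2
eef_pos: [473.2, -89.7, 77.1]
tcp_rot: [3.14, -0.0, 1.294]
contact_force: [-0.7, -0.4, 0.2]
opening: -0.001
```

Request:
servo_tool(rows=[[[0,0.5,-0.3],0,0],[[0,0,-0.3],0,0],[[0,0,0],0,0]])

```text
clock: 2.45
eef_pos: [472.4, -84.0, 70.1]
tcp_rot: [-3.141, -0.0, 1.295]
contact_force: [-0.7, -0.2, 0.2]
opening: 0.002
```

Request:
servo_tool(rows=[[[0,0,0],0,0],[[0,0,0],0,0]])

```text
clock: 2.62
eef_pos: [472.6, -84.2, 70.3]
tcp_rot: [-3.142, 0.0, 1.295]
contact_force: [-0.4, -0.0, 0.2]
opening: -0.0
```

Aligned over the pad. Now pressing in small steps.

Request:
servo_tool(rows=[[[0,0,-0.2],0,0],[[0,0,-0.2],0,0],[[0,0,-0.2],0,0],[[0,0,0],0,0]])

```text
clock: 2.95
eef_pos: [472.6, -84.3, 64.0]
tcp_rot: [-3.142, -0.0, 1.295]
contact_force: [0.3, 1.2, -0.2]
opening: -0.002
```

Request:
servo_tool(rows=[[[0,0,-0.2],0,0],[[0,0,-0.2],0,0],[[0,0,0],0,0]])

```text
clock: 3.2
eef_pos: [472.6, -84.3, 60.1]
tcp_rot: [3.142, 0.0, 1.295]
contact_force: [-1.0, 0.9, 2.3]
opening: 0.001
```

Request:
servo_tool(rows=[[[0,0,-0.2],0,0],[[0,0,-0.1],0,0],[[0,0,0],0,0]])

```text
clock: 3.45
eef_pos: [472.6, -84.3, 57.1]
tcp_rot: [3.142, 0.0, 1.295]
contact_force: [0.3, 0.2, 2.4]
opening: 0.0
```

Request:
servo_tool(rows=[[[0,0,-0.1],0,0],[[0,0,-0.1],0,0],[[0,0,-0.1],0,0],[[0,0,0],0,0]])

```text
clock: 3.78
eef_pos: [472.6, -84.3, 54.2]
tcp_rot: [3.141, -0.0, 1.295]
contact_force: [0.3, 1.0, 3.3]
opening: 0.005
```

Request:
servo_tool(rows=[[[0,0,-0.1],0,0],[[0,0,0],0,0]])

```text
clock: 3.95
eef_pos: [472.6, -84.3, 53.2]
tcp_rot: [3.142, -0.0, 1.295]
contact_force: [-1.0, -0.5, 2.8]
opening: 0.001
```

Request:
servo_tool(rows=[[[0,0,-0.1],0,0],[[0,0,0],0,0]])

```text
clock: 4.12
eef_pos: [472.6, -84.3, 52.2]
tcp_rot: [3.142, -0.0, 1.295]
contact_force: [0.1, -1.0, 3.4]
opening: 0.003
```

Request:
servo_tool(rows=[[[0,0,-0.1],0,0],[[0,0,0],0,0]])

```text
clock: 4.28
eef_pos: [472.5, -84.3, 51.6]
tcp_rot: [-3.141, 0.0, 1.295]
contact_force: [-3.1, 0.1, 13.4]
opening: 0.001
```

Request:
servo_tool(rows=[[[0,0,-0.1],0,0],[[0,0,0],0,0]])

```text
clock: 4.45
eef_pos: [472.4, -84.3, 51.3]
tcp_rot: [-3.141, 0.0, 1.295]
contact_force: [-7.1, 0.9, 24.0]
opening: 0.004
```

Request:
servo_tool(rows=[[[0,0,2],0,0],[[0,0,2.5],0,0],[[0,0,0],0,0],[[0,0,0],0,0]])

```text
clock: 4.78
eef_pos: [473.4, -84.4, 96.1]
tcp_rot: [3.139, -0.0, 1.295]
contact_force: [-0.5, -0.6, -0.8]
opening: 0.0
```

Request:
servo_tool(rows=[[[1.6,-2.97,0],0,0],[[1.6,-2.97,0],0,0],[[1.6,-2.97,0],0,0],[[0,0,0],0,0],[[0,0,0],0,0]])

```text
clock: 5.2
eef_pos: [520.5, -174.5, 93.9]
tcp_rot: [-3.14, -0.0, 1.293]
contact_force: [-0.8, -0.0, -0.7]
opening: 0.003
```

```bash
python3 - <<'E'
from h import *
s=r.sense(); d=grab('wrist','w2.png'); print(s['eef_pos'],s['tcp_rot'],s['contact_force'])
d=grab('scene','s2.png')
im=cv2.imread('pics/s2.png')[170:290,240:380]
cv2.imwrite('pics/s2z.png',cv2.resize(im,None,fx=4.5,fy=4.5,interpolation=cv2.INTER_CUBIC))
E
```

```text
[ 520.53673662 -174.48231722   93.94730099] [-3.14041654e+00 -8.34289053e-05  1.29277212e+00] [-0.76101319 -0.04213241 -0.72693298]
```

View pics/w2.png

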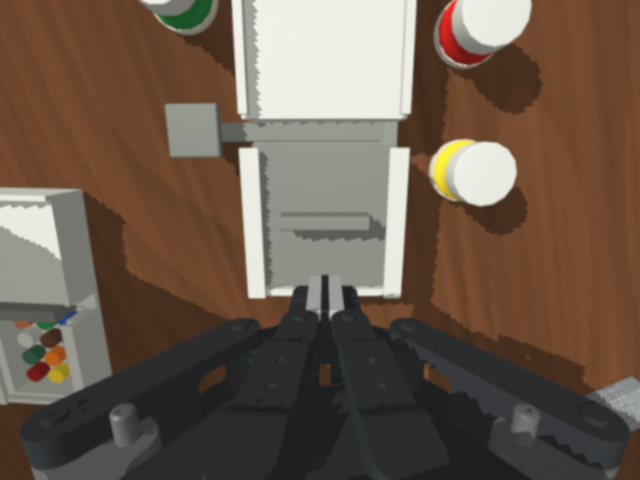

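View pics/s2z.png

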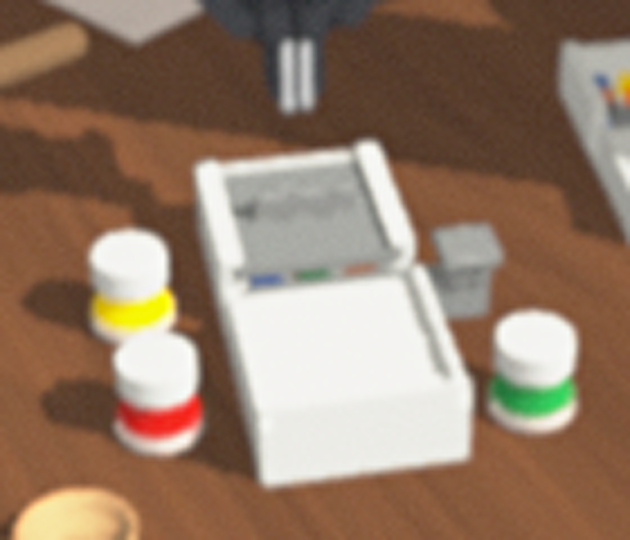

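The tab is down: the bar is hidden and the pans show at (265–360,275) in the scene zoom. The fingertip is centred behind the rib, so I'll descend.

Request:
servo_tool(rows=[[[0,0,-1.5],0,0],[[0,0,-1.5],0,0],[[0,0,-0.5],0,0],[[0,0,0],0,0],[[0,0,0],0,0]])

```text
clock: 5.72
eef_pos: [520.0, -172.7, 60.1]
tcp_rot: [-3.14, -0.0, 1.296]
contact_force: [0.2, -0.3, -0.5]
opening: -0.002
```

Request:
servo_tool(rows=[[[0,0,0],0,0],[[0,0,0],0,0]])

```text
clock: 5.88
eef_pos: [521.0, -173.3, 61.0]
tcp_rot: [3.141, 0.0, 1.295]
contact_force: [0.2, -0.2, -0.1]
opening: 0.0
```

Request:
servo_tool(rows=[[[0,0,-0.4],0,0],[[0,0,-0.4],0,0],[[0,0,0],0,0]])

```text
clock: 6.13
eef_pos: [520.2, -173.3, 51.7]
tcp_rot: [-3.141, -0.0, 1.295]
contact_force: [-0.3, -0.1, -0.5]
opening: 0.002
```

Request:
servo_tool(rows=[[[0.08,0.29,0],0,0],[[0.08,0.29,0],0,0],[[0.08,0.29,0],0,0],[[0,0,0],0,0]])

```text
clock: 6.47
eef_pos: [523.2, -164.1, 52.3]
tcp_rot: [3.141, -0.0, 1.295]
contact_force: [-0.3, -0.2, -0.1]
opening: -0.002
```

Request:
servo_tool(rows=[[[0.08,0.29,0],0,0],[[0.08,0.29,0],0,0],[[0.08,0.29,0],0,0],[[0,0,0],0,0]])

```text
clock: 6.8
eef_pos: [525.6, -155.5, 52.3]
tcp_rot: [3.141, -0.0, 1.295]
contact_force: [0.3, 0.0, 0.9]
opening: -0.001
```

```bash
python3 - <<'E'
from h import *
d=grab('wrist','w3.png'); print(r.sense()['eef_pos'])
d=grab('scene','s3.png')
im=cv2.imread('pics/s3.png')[170:290,240:380]
cv2.imwrite('pics/s3z.png',cv2.resize(im,None,fx=4.5,fy=4.5,interpolation=cv2.INTER_CUBIC))
E
```

```text
[ 525.49251376 -155.66685745   52.32069811]
```

View pics/w3.png

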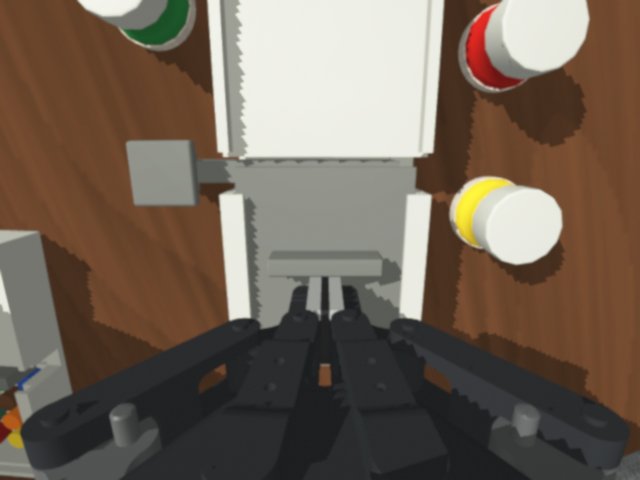

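View pics/s3z.png

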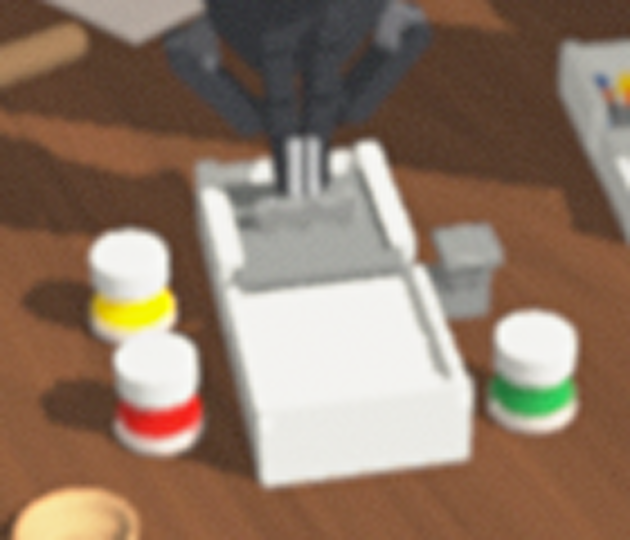

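The cover is sliding over the bar: in the wrist view its front edge is now at row ~163, past the bar. I'll keep pushing steadily.

Request:
servo_tool(rows=[[[0.11,0.385,0],0,0],[[0.11,0.385,0],0,0],[[0.11,0.385,0],0,0],[[0.11,0.385,0],0,0],[[0.11,0.385,0],0,0]])

```text
clock: 7.32
eef_pos: [531.0, -136.3, 52.3]
tcp_rot: [3.142, -0.0, 1.295]
contact_force: [0.1, -0.5, 0.0]
opening: 0.003
```

Request:
servo_tool(rows=[[[0.11,0.385,0],0,0],[[0.11,0.385,0],0,0],[[0.11,0.385,0],0,0],[[0.11,0.385,0],0,0],[[0.11,0.385,0],0,0]])

```text
clock: 7.73
eef_pos: [536.5, -117.1, 52.3]
tcp_rot: [-3.142, 0.0, 1.295]
contact_force: [-0.1, 0.1, 0.6]
opening: -0.001
```

Request:
servo_tool(rows=[[[0.11,0.385,0],0,0],[[0.11,0.385,0],0,0],[[0.11,0.385,0],0,0],[[0.11,0.385,0],0,0],[[0,0,0],0,0]])

```text
clock: 8.15
eef_pos: [541.0, -101.4, 52.3]
tcp_rot: [3.142, -0.0, 1.295]
contact_force: [0.2, -0.2, 0.7]
opening: -0.001
```

Request:
servo_tool(rows=[[[0.11,0.385,0],0,0],[[0.11,0.385,0],0,0],[[0.11,0.385,0],0,0],[[0.11,0.385,0],0,0],[[0.11,0.385,0],0,0]])

```text
clock: 8.57
eef_pos: [546.3, -82.4, 52.2]
tcp_rot: [-3.141, 0.0, 1.295]
contact_force: [-0.1, -0.5, 0.5]
opening: 0.002
```

Request:
servo_tool(rows=[[[0.11,0.385,0],0,0],[[0.11,0.385,0],0,0],[[0.08,0.29,0],0,0],[[0,0,0],0,0]])

```text
clock: 8.9
eef_pos: [549.5, -71.7, 52.3]
tcp_rot: [3.142, -0.0, 1.295]
contact_force: [-0.5, -0.1, 0.6]
opening: -0.0
```

Request:
servo_tool(rows=[[[0.055,0.19,0],0,0],[[0.055,0.19,0],0,0],[[0,0,0],0,0]])

```text
clock: 9.15
eef_pos: [550.5, -68.3, 52.3]
tcp_rot: [3.142, -0.0, 1.295]
contact_force: [-0.1, -0.3, 0.3]
opening: 0.001
```

Request:
servo_tool(rows=[[[0.055,0.19,0],0,0],[[0.055,0.19,0],0,0],[[0,0,0],0,0]])

```text
clock: 9.4
eef_pos: [551.6, -64.4, 52.3]
tcp_rot: [3.142, -0.0, 1.295]
contact_force: [0.0, 0.6, -0.0]
opening: -0.0
```

Request:
servo_tool(rows=[[[0.03,0.1,0],0,0],[[0.03,0.1,0],0,0],[[0,0,0],0,0]])

```text
clock: 9.65
eef_pos: [552.1, -62.5, 52.3]
tcp_rot: [-3.142, -0.0, 1.295]
contact_force: [-0.2, -0.5, 0.2]
opening: -0.003
```

Request:
servo_tool(rows=[[[0.03,0.1,0],0,0],[[0,0,0],0,0]])

```text
clock: 9.82
eef_pos: [552.4, -61.5, 52.3]
tcp_rot: [-3.142, -0.0, 1.295]
contact_force: [0.1, 0.5, -0.9]
opening: -0.0
```

Request:
servo_tool(rows=[[[0.03,0.1,0],0,0],[[0,0,0],0,0]])

```text
clock: 9.98
eef_pos: [552.7, -60.7, 52.3]
tcp_rot: [-3.142, 0.0, 1.295]
contact_force: [-0.2, -0.8, 0.2]
opening: -0.003
```

Request:
servo_tool(rows=[[[0.03,0.1,0],0,0],[[0,0,0],0,0]])

```text
clock: 10.15
eef_pos: [552.7, -60.5, 52.3]
tcp_rot: [-3.141, 0.002, 1.296]
contact_force: [-1.5, -8.2, 1.1]
opening: -0.0
```

Request:
servo_tool(rows=[[[0.03,0.1,0],0,0],[[0,0,0],0,0]])

```text
clock: 10.32
eef_pos: [552.7, -60.3, 52.4]
tcp_rot: [-3.141, 0.003, 1.296]
contact_force: [-3.8, -12.7, 3.7]
opening: 0.001
```

```bash
python3 - <<'E'
from h import *
s=r.sense();print(s['eef_pos'],s['contact_force']);d=grab('wrist','w4.png')
d=grab('top','t4.png')
im=cv2.imread('pics/t4.png')[190:300,290:420]
cv2.imwrite('pics/t4z.png',cv2.resize(im,None,fx=5,fy=5,interpolation=cv2.INTER_CUBIC))
E
```

```text
[552.72670404 -60.3413285   52.39930804] [ -3.76118121 -12.70213092   3.70147816]
```

View pics/w4.png

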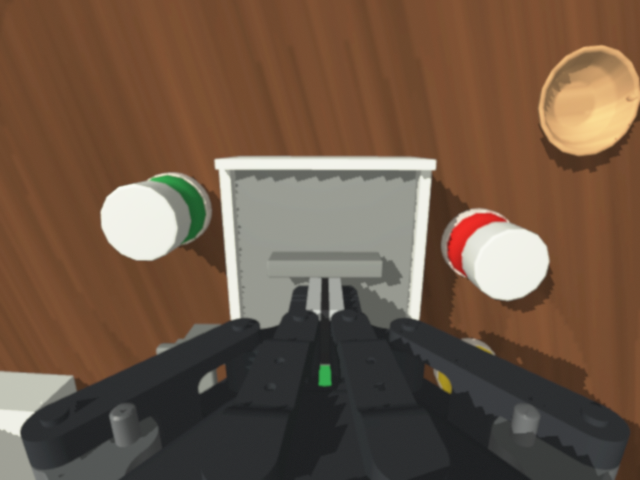

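The cover is at the end stop: its edge meets the stop at row ~170, and the force jumped to 13 N exactly at the predicted position. I'll back off along -y, then go up.

Request:
servo_tool(rows=[[[-0.15,-0.5,0],0,0],[[-0.15,-0.5,0],0,0],[[0,0,0],0,0],[[0,0,0],0,0]])

```text
clock: 10.75
eef_pos: [550.3, -68.7, 52.3]
tcp_rot: [3.142, -0.0, 1.294]
contact_force: [-0.4, -0.4, -0.6]
opening: -0.002
```

Request:
servo_tool(rows=[[[0,0,2],0,0],[[0,0,3],0,0],[[0,0,3],0,0],[[-2,-3,3],0,0],[[-2,-3,0],0,0]])

```text
clock: 11.17
eef_pos: [516.2, -125.2, 164.0]
tcp_rot: [3.133, -0.001, 1.298]
contact_force: [1.9, -0.9, 1.1]
opening: 0.0
```

Request:
servo_tool(rows=[[[-2,-3.5,0],0,0],[[-2,-3.5,0],0,0],[[-2,-3.5,0],0,0],[[0,0,0],0,0],[[0,0,0],0,0]])

```text
clock: 11.58
eef_pos: [451.7, -231.7, 159.0]
tcp_rot: [3.141, -0.0, 1.291]
contact_force: [0.8, 0.8, 0.0]
opening: 0.001
```

```bash
python3 - <<'E'
from h import *
s=r.sense();print(s['eef_pos'],s['contact_force'])
d=grab('top','t5.png');np.save('t5.npy',d,allow_pickle=True)
im=cv2.imread('pics/t5.png')[190:300,290:420]
cv2.imwrite('pics/t5z.png',cv2.resize(im,None,fx=5,fy=5,interpolation=cv2.INTER_CUBIC))
d=grab('scene','s5.png')
im=cv2.imread('pics/s5.png')[170:290,240:380]
cv2.imwrite('pics/s5z.png',cv2.resize(im,None,fx=4.5,fy=4.5,interpolation=cv2.INTER_CUBIC))
E
```

```text
[ 451.66360667 -231.68578531  159.04817127] [0.75555512 0.75634138 0.0232666 ]
```

View pics/t5z.png

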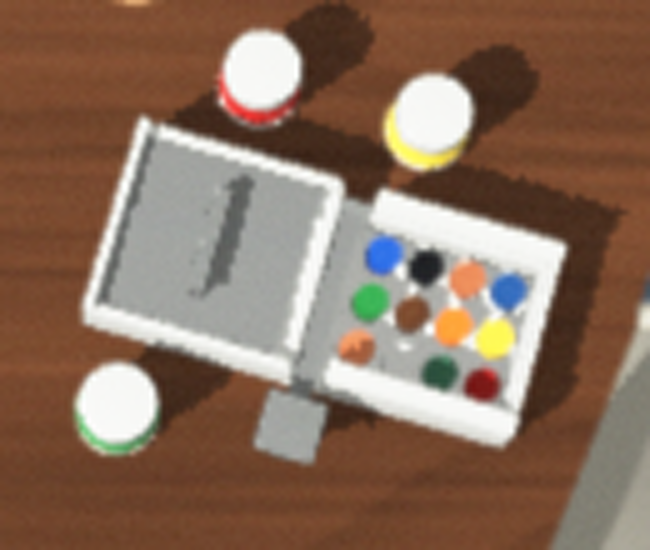

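View pics/s5z.png

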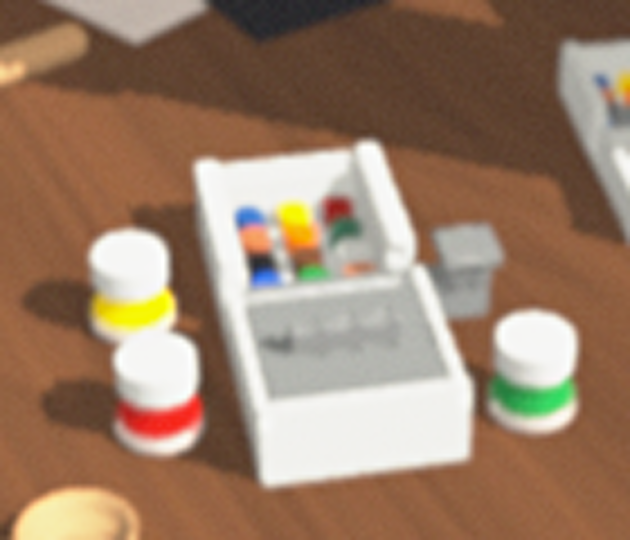

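The cover is fully on the rest and against the stop, with the pans uncovered and the tab down. The jars are at the same pixels as before.

```bash
python3 -c "
from rig import r
print(r.sense()['qvel'].round(3)); r.sign_off()"
```

```text
[ 0.026  0.002 -0.    -0.001  0.001 -0.004]
the job is handed in; nothing more can be done
```

The paint box is open and the job is handed in, at about 12 s of the 40 s allowed.

- **Snap tab:** I pressed the pad with the closed fingertips until they met the bottom stop. The force jumped from about 3 N to 24 N with the tips about 41 mm above the table, as expected for fully down.
- **Cover:** I pushed it by the -y side of its rib until it met the end stop. The force rose to about 13 N with the fingertip where the 108 mm travel predicted. I then backed the fingertip off, raised it and moved the arm clear.
- **Last checks:** The final pictures show the cover flat on the rest against the stop, the pans uncovered and the tab still down. The three jars are at the same pixels as at the start, and the wrist force was about 1 N, which is noise.

No check failed. The press read about 3 N, slightly below the stated 5 N. The separate camera fits of the box differed by 1–2 mm. The first arm-pose readings after each move were a few millimetres off until the arm settled, and I corrected for that before touching anything.

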